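# Centre a tippy egg cup on the kitchen scale and tare it

### The job

To weigh eggs for baking, an empty blue egg cup was put on the kitchen scale, but it stands off-centre at the near edge of the round pan. Gently nudge it with your fingertips, low down at its foot, until the foot stands wholly inside the dark ring in the middle of the pan; do not pinch it, lift it, tip it or push it off. Then, with the cup centred, press the scale's round red tare button fully down and let it come back up; leave the spare egg cups and the bowl of eggs where they are.

Things in the scene. Friction and masses are not known exactly. Their poses are not given: they have to be found in the camera images.
- kitchen_scale: digital kitchen scale, fixed in place: white body 185 x 160 mm, deck 23 mm above the worktop. Origin under the middle of the body; x from the control strip towards the pan, z up. A black strip with a display and the tare button runs along its -x (near) side; the pan sits on a neck towards +x. Wall cabinets hang 0.50 m above the worktop just behind it, so keep the hand low
- pan_centre (a point): centre of the pan's flat top: a round metal plate 124 mm in diameter without a rim, its top 43 mm above the worktop, 27 mm towards +x from the middle of the scale. A thin dark ring of 64 mm diameter (flush, only a mark) surrounds this point
- egg_cup: the egg cup on the pan: blue stoneware, about 100 g, 64 mm high, round, origin at the centre of its underside. Foot: a disc 46 mm in diameter, 8 mm thick, the widest part; above it a thin stem and, from 30 mm up, a bowl 40 mm wide. A fingertip a few mm above the pan meets the foot and the cup slides, stopping when the push stops (friction not known exactly); pushed at the bowl it topples
- tare_button (a joint): the round red tare button, sprung: 0 up, 0.004 m fully down; needs about 1 N to start and 4 N at the bottom, comes back up by itself
- tare_top (a point): centre of the tare button's top face, moving with it: cap 23 mm in diameter, standing 8 mm above the deck (31 mm above the worktop) when up; at the near right of the scale, 64.5 mm towards -x and 44 mm towards -y from the scale's origin
- spare_cup_a: spare blue egg cup of the same shape, on the worktop at the left; leave alone
- spare_cup_b: another spare blue egg cup of the same shape, on the worktop at the left; leave alone
- rice_bowl: white bowl with three brown eggs, 115 mm in diameter, 70 mm high with the eggs, on the worktop at the left; leave alone
Things that resemble listed ones, but are neither listed nor needed, are in the scene too. What is shaped like the egg_cup but orange or pink is not meant.

How it is judged:
By the outcome, as a careful person would: the job done as asked, in the order asked, and still so for the second after the job is handed in, with the robot touching nothing.
It also fails if it takes over 51 s, if anything falls off the work surface, if the arm or the gripper's body presses on something with over 40 N, if the wrist force passes 120 N, or if a joint passes its speed limit or range.

### The arm

A 6-joint arm with a two-finger parallel gripper is mounted at the origin on a cart in front of the work surface, level with it; the furniture and walls round the work are solid. World frame = base frame: x ahead of the robot, y to its left, z up, the work surface at z = 0. Lengths are in m, angles in rad, forces in N, time in s.
With the tool pointing down it reaches from about 0.4 to 0.925 m from the base axis. Payload 12.5 kg.
Tool frame: the origin (TCP) lies midway between the tips of the shut fingers; the grasp point (between the pads) lies 19 mm behind it (bot.grasp_offset is the distance from the TCP to the grasp point, in m); z points along the fingers, y is the direction in which the jaws open and shut (so a half turn about z gives the same grasp; the last joint's range is limited). The gripper opens to 95 mm and grips with 3 to 60 N. Pads are 20 mm wide; open, the fingers measure 119 mm over their backs; the gripper's body (75 mm by 180 mm) begins 59 mm behind the grasp point.
Start: joints at [1.198, 0.491, 1.559, -0, 1.092, -0.106], TCP at [0.165, 0.603, 0.215] pointing down, gripper open.
Joint ranges: [-3.1, 3.1], [-0.84, 2.19], [0.05, 2.79], [-1.13, 4.28], [0.06, 2.93], [-2.69, 2.69]. Speed limits (rad/s): [2.22, 2.22, 2.79, 3.14, 3.14, 3.14].

### API

Orientations are given as a unit quaternion [x, y, z, w].
In Python, from plant import bot gives the robot as it stands.
- The arm moves only by the tool arm_command, never from a script. Its argument "commands" is a list of rows, each an object of numbers: "ax", "ay", "az": the turn, a rotation vector about the tool's x, y, z in degrees; "x", "y", "z": the shift along the tool's x, y, z in cm; "hand": the finger opening in cm, from 0 to 9.51. In form: [{"ax": .., "ay": .., "az": .., "x": .., "y": .., "z": .., "hand": ..}, ...]. A call has 1 to 20 rows; each row is the pose to reach, as a shift and turn from the pose commanded when the call began, along the tool's axes at that moment; what a row does not reach only later rows make up. A row lasts 1/8 s, in which the tool goes at most 62.5 mm and 10.7 degrees, less where a joint would pass 70% of its speed; a pose out of reach is approached as far as the arm can. A call with a gripper value outside its range is refused whole. The fingers move at their own pace and stop on an object; the grip force is fixed at half the most. Time passes only in rows, so rows that repeat a pose let the fingers close. It gives the time, the measured TCP pose, the force and the opening at its end, in the units of the state.
- bot.get_state(): the state, without advancing time (a new reading comes with each control period).
- bot.read_camera(name): name is "side" or "top"; returns a dict with "img" (400x640x3 uint8, blue, green, red), "z_map" (400x640 float32, m along the optical axis (not along the pixel's ray), 0 where there is no reading), "fx", "fy", "cx", "cy" (pixels), "T" (4x4, takes a point from camera to world coordinates). Camera axes: x right, y up, looking along -z (the intrinsics and any distortion apply to the point x, -y, -z); pixel columns grow to the right and rows downward; lengths in m; the calibration is good to about 2 mm. A picture is of the moment at which its call begins.
- bot.job_done(): hands the job in, once; it reports no verdict.
Trained networks look in the newest picture that a camera, given by its name, has taken for a name from the list of things; names that differ only in an ending like _2 or _b are one class to them, and where a whole thing is asked for, a point or a joint stands for the part that bears it (a point fixed in the world has none). Each returns a list of dicts, best first, with "p" (0 to 1); they miss things now and then, are a little off and sometimes report something else, mostly with a low value. They report only what shows in the picture. A call takes as long as a camera call. They do not tell look-alikes from the thing itself.
- bot.boxes_of(camera, label): "rect" ([left, top, right, bottom] in pixels, round what is visible of it).
- bot.pinpoint(camera, label): "pixel" ([row, column] in pixels: a listed point, or the origin of a listed thing).
The state is a dict: "t": time; "joint_positions": joint angles; "qvel": joint speeds; "joint_efforts": joint torques, N m; "position": TCP position; "eef_rot": TCP orientation; "contact_force": force on the tool from outside, world axes, zero at the start; "torque": the same for the moment, N m; "finger_gap": opening from 0.0 (shut) to 1.0 (fully open).
Only numpy, scipy, OpenCV 4.12 (cv2) and the standard library are available. Lean on these libraries where they do the work, as an engineer would, in place of code of your own. Each camera call takes 0.05 s, during which the arm holds its last target. There are 200 camera calls.

## Working session

There is one attempt and no reset: what is moved stays moved. The work goes in short steps, Python scripts to look and compute and a tool call to move; the robot and the scene stay as the last step left them, time stands still between calls to the robot, and variables do not carry over. Pictures are saved under pics/ and viewed, about 8 in all and at most 12, crops included, and the job is handed in when it is done.

Besides the shell and the picture viewer there is one more tool, called after "Emit:" by a JSON object that holds its "name" and its "arguments", one argument or row to a line. arm_command: Moves the arm, as the interface text tells. Its arguments: {"type":"object","properties":{"commands":{"type":"array","items":{"type":"object","properties":{"ax":{"type":"number"},"ay":{"type":"number"},"az":{"type":"number"},"x":{"type":"number"},"y":{"type":"number"},"z":{"type":"number"},"hand":{"type":"number"}}}}},"required":["commands"]}

```bash
mkdir -p pics; cat > h.py <<'E'
from plant import bot
import numpy as np, cv2
def pt(c,r,col,z=None,plane=None):
    d=np.array([(col-c['cx'])/c['fx'],-(r-c['cy'])/c['fy'],-1.0])
    T=c['T']
    if plane is not None:
        w=T[:3,:3]@d; s=(plane-T[2,3])/w[2]; return T[:3,3]+s*w
    z=c['z_map'][int(round(r)),int(round(col))] if z is None else z
    return T[:3,:3]@(d*z)+T[:3,3]
def px(c,p):
    q=c['T'][:3,:3].T@(np.array(p)-c['T'][:3,3]); return c['cy']-c['fy']*q[1]/-q[2], c['cx']+c['fx']*q[0]/-q[2]
E
python3 - <<'E'
from h import *
for n in('top','side'):
    c=bot.read_camera(n); cv2.imwrite(f'pics/{n}0.png',c['img'])
    print(n,c['T'].round(3).tolist(),c['fx'],[k for k in c])
    for l,pl in(('kitchen_scale',0),('pan_centre',.043),('egg_cup',.043),('tare_top',.031)):
        for d in bot.pinpoint(n,l)[:4]: print(l,round(d['p'],2),np.round(d['pixel'],1),pt(c,*d['pixel'],plane=pl).round(4))
print(bot.get_state())
E
```

```text
top [[0.032, 0.979, -0.202, 0.254], [-0.999, 0.033, -0.003, 0.167], [0.004, 0.202, 0.979, 1.183], [0.0, 0.0, 0.0, 1.0]] 437.457028520386 ['img', 'z_map', 'fx', 'fy', 'cx', 'cy', 'T']
kitchen_scale 0.8 [197.8 375.8] [0.5067 0.0376 0.    ]
kitchen_scale 0.65 [177. 259.] [0.5552 0.364  0.    ]
pan_centre 0.81 [190.5 374.8] [0.5174 0.0452 0.043 ]
egg_cup 0.86 [210.2 436.3] [ 0.4693 -0.1184  0.043 ]
egg_cup 0.71 [194.8 375.9] [0.5057 0.0421 0.043 ]
egg_cup 0.57 [215.7 321.9] [0.4445 0.1841 0.043 ]
tare_top 0.37 [218.  402.4] [ 0.4474 -0.0305  0.031 ]
side [[0.87, 0.197, -0.452, -0.016], [-0.493, 0.323, -0.808, -0.724], [-0.013, 0.926, 0.378, 0.478], [0.0, 0.0, 0.0, 1.0]] 415.7122638865753 ['img', 'z_map', 'fx', 'fy', 'cx', 'cy', 'T']
kitchen_scale 0.98 [240.  354.3] [0.499  0.0334 0.    ]
pan_centre 0.65 [222.5 362.4] [0.5207 0.0317 0.043 ]
egg_cup 0.89 [271.  391.7] [ 0.443  -0.1804  0.043 ]
egg_cup 0.78 [222.  305.3] [0.4022 0.1066 0.043 ]
egg_cup 0.67 [224.8 353.8] [0.4955 0.0317 0.043 ]
tare_top 0.6 [242.4 353. ] [ 0.4565 -0.024   0.031 ]
{'t': 0.5, 'joint_positions': array([ 1.19842362e+00,  4.90897613e-01,  1.55894288e+00,  4.31092073e-05,
        1.09168550e+00, -1.05566040e-01]), 'qvel': array([-0.00149284, -0.00035554,  0.00089511, -0.00075801,  0.00060135,
       -0.00072216]), 'joint_efforts': array([-1.42791068e-03, -6.12047768e+01, -2.58284032e+01,  6.92215771e-02,
        4.46325692e-02, -5.36481025e-05]), 'position': array([0.1647307 , 0.60290147, 0.21464764]), 'eef_rot': array([ 1.33017848e-01,  9.91113642e-01,  3.69128631e-05, -1.06945851e-05]), 'contact_force': array([ 0.54232105, -0.18830413,  0.0994731 ]), 'torque': array([-0.02450252, -0.02991162, -0.00046528]), 'finger_gap': 0.9967991422502978}
```

```bash
python3 - <<'E'
import cv2,numpy as np
t=cv2.imread('pics/top0.png');s=cv2.imread('pics/side0.png')
a=cv2.resize(t[140:260,330:450],(480,480),interpolation=3);b=cv2.resize(s[180:280,300:420],(576,480),interpolation=3)
cv2.imwrite('pics/z0.png',cv2.resize(np.hstack([a,b]),(800,364)))
cv2.imwrite('pics/both.png',cv2.resize(np.vstack([t,s]),(480,600)))
E
```

```text
(no output)
```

View pics/z0.png

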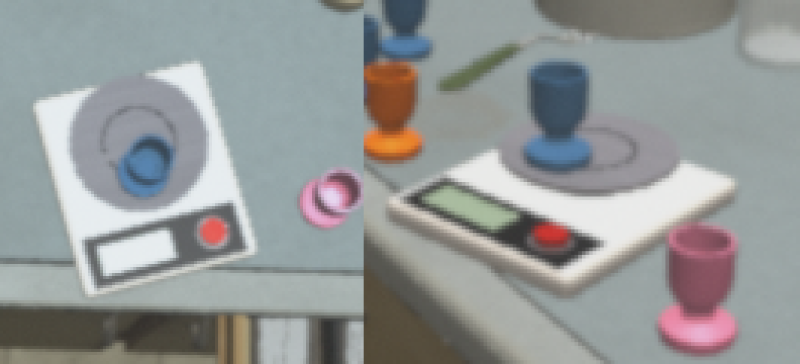

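View pics/both.png

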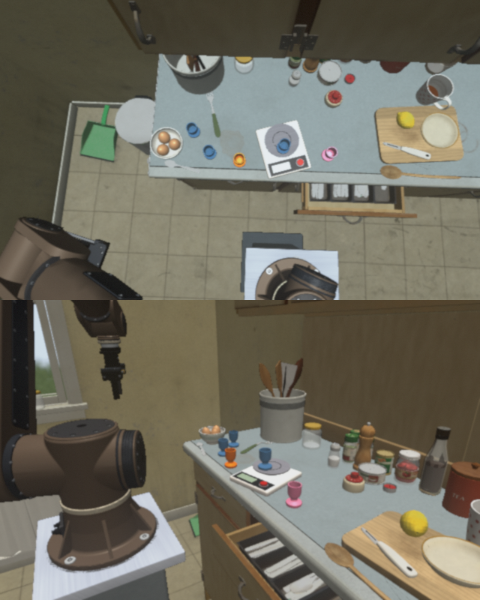

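```bash
cat >> h.py <<'E'
from scipy.optimize import minimize
def rings(x,y,zb):
    a=np.linspace(0,2*np.pi,24,endpoint=False)
    f=lambda r,z:np.c_[x+r*np.cos(a),y+r*np.sin(a),np.full(24,zb+z)]
    return [np.r_[f(.023,0),f(.023,.008)],np.r_[f(.012,.030),f(.018,.036),f(.020,.045),f(.020,.064)],np.r_[f(.006,.008),f(.006,.032)]]
K=6
def sil(c,x,y,zb,box):
    r0,r1,c0,c1=box; m=np.zeros(((r1-r0)*K,(c1-c0)*K),np.uint8)
    for P in rings(x,y,zb):
        q=np.array([px(c,p)[::-1] for p in P]); q=((q-[c0,r0]+.5)*K)
        cv2.fillConvexPoly(m,cv2.convexHull(q.astype(np.float32)).round().astype(np.int32),255)
    return cv2.resize(m,(c1-c0,r1-r0),interpolation=cv2.INTER_AREA)/255.
def mask(c,col):
    h=cv2.cvtColor(c['img'],cv2.COLOR_BGR2HSV); H,S,V=h[...,0],h[...,1],h[...,2]
    if col=='blue': return ((H>95)&(H<120)&(S>110)).astype(float)
    return (((H<8)|(H>172))&(S>130)&(V>120)).astype(float)
def fitcup(cs,x0):
    out=[]
    for n in cs:
        c=cs[n]; r,q=px(c,(*x0,.07)); b=[int(r)-28,int(r)+28,int(q)-28,int(q)+28]
        m=mask(c,'blue')[b[0]:b[1],b[2]:b[3]]
        f=lambda v:((sil(c,v[0],v[1],.043,b)-m)**2).sum()
        s=minimize(f,x0,method='Nelder-Mead',options=dict(initial_simplex=[x0,(x0[0]+.01,x0[1]),(x0[0],x0[1]+.01)],xatol=2e-4,fatol=.05))
        out.append(s.x); print(n,'cup',s.x.round(4),'err',round(s.fun,1),'area',m.sum())
    return out
E
python3 - <<'E'
from h import *
cs={n:bot.read_camera(n) for n in('top','side')}
fitcup(cs,(.497,.036))
# button
for n,(r,q) in dict(top=(217,400),side=(244,356)).items():
    c=cs[n]; m=mask(c,'red'); k=np.zeros_like(m);k[r-12:r+12,q-12:q+12]=1; v=np.argwhere(m*k); print(n,'button',v.mean(0),len(v),pt(c,*v.mean(0),plane=.029).round(4))
c=cs['top']
P=[pt(c,140+y/3.03,330+x/3.03,plane=.023) for x,y in((35,100),(200,60),(255,245),(85,295))]
print(np.round(P,4),np.mean(P,0).round(4)); P=np.array(P)
for e in (P[1]-P[0],P[2]-P[1],P[3]-P[2],P[0]-P[3]): print(np.linalg.norm(e).round(4),np.degrees(np.arctan2(e[1],e[0])).round(1))
# pan/dark ring from depth
for n in cs:
    c=cs[n]; R,Q=np.mgrid[150:260,300:450]; 
    p=np.array([pt(c,r,q) for r,q in zip(R.ravel(),Q.ravel())]); g=(abs(p[:,2]-.043)<.005)&(abs(p[:,0]-.52)<.1)&(abs(p[:,1]-.04)<.1)
    p=p[g,:2].astype(np.float32); print(n,'pan',cv2.minEnclosingCircle(p),len(p),p.mean(0))
E
```

```text
top cup [0.4944 0.0458] err 142.3 area 157.0
side cup [0.5059 0.0529] err 345.0 area 83.0
top button [215.87179487 400.12820513] 39 [ 0.4533 -0.0248  0.029 ]
side button [243.7804878  350.92682927] 41 [ 0.4509 -0.024   0.029 ]
[[ 0.5682  0.1348  0.023 ]
 [ 0.6109 -0.0146  0.023 ]
 [ 0.442  -0.0634  0.023 ]
 [ 0.3926  0.0862  0.023 ]] [0.5034 0.0358 0.023 ]
0.1553 -74.0
0.1758 -163.9
0.1576 108.3
0.1821 15.4
top pan ((0.5282016396522522, 0.04489525035023689), 0.06219366192817688) 1240 [0.5315345  0.04619002]
side pan ((0.5247023701667786, 0.043432820588350296), 0.06295740604400635) 683 [0.52452683 0.03148918]
```

```bash
python3 - <<'E'
import cv2,numpy as np
t=cv2.imread('pics/top0.png');s=cv2.imread('pics/side0.png')
for n,i,(r,q) in(('t',t,(197,378)),('s',s,(212,360))):
    h=cv2.cvtColor(i,cv2.COLOR_BGR2HSV)
    for row in range(r-14,r+20,3): print(n,row,' '.join('%d/%d/%d'%tuple(x) for x in h[row,q-14:q+15:3]))
E
```

```text
t 183 111/19/137 111/20/165 113/19/164 112/17/162 109/22/160 107/33/160 109/27/159 112/18/153 109/19/150 108/19/159
t 186 114/17/147 113/19/162 112/18/160 108/36/161 105/96/127 104/87/91 105/101/111 108/47/159 111/17/147 111/16/160
t 189 110/17/133 113/19/162 109/22/161 105/95/142 104/112/130 103/114/141 104/90/96 104/99/108 108/26/148 110/19/163
t 192 112/17/163 110/19/158 106/91/159 104/124/167 105/124/165 104/123/170 104/118/154 105/97/100 108/34/164 113/19/163
t 195 108/20/165 108/23/144 105/121/166 105/117/137 105/126/174 105/128/175 104/118/154 105/99/136 111/23/157 113/19/158
t 198 110/19/164 108/19/158 105/120/168 105/112/123 104/112/127 105/123/162 105/120/151 106/66/146 110/19/157 112/18/156
t 201 110/19/160 112/18/159 105/68/139 105/127/175 105/124/162 105/122/148 105/122/170 107/30/154 112/18/155 113/19/158
t 204 115/18/159 115/18/159 113/19/157 107/42/141 105/96/159 106/83/151 108/29/150 112/18/158 109/17/161 101/17/212
t 207 101/9/229 105/17/175 109/18/158 112/18/158 113/19/160 112/17/161 110/19/163 106/16/178 101/9/232 101/9/239
t 210 101/9/239 100/10/239 100/10/235 10
[... 924 characters left out ...]
6 138/8/155 126/8/157
s 216 117/15/158 106/41/118 106/79/87 103/80/86 108/34/136 130/10/146 135/7/144 135/7/138 135/11/140 133/11/156
s 219 105/110/170 104/120/160 104/112/144 104/112/148 105/121/165 107/85/168 135/10/155 132/8/156 135/10/154 135/8/126
s 222 105/117/148 105/122/169 105/123/170 105/122/169 105/124/167 105/104/147 129/12/155 138/8/154 135/10/154 126/9/137
s 225 107/39/105 105/84/100 104/102/115 105/102/117 105/87/108 108/34/111 132/9/137 135/7/139 130/11/141 135/7/148
s 228 132/9/143 132/9/147 124/13/139 125/11/139 132/9/147 132/8/150 135/10/152 132/8/155 132/8/156 130/10/156
s 231 30/2/218 15/3/165 15/4/134 150/6/125 150/6/135 143/7/144 135/7/144 150/5/141 150/6/135 160/6/136
```

```bash
sed -i "s/(H>95)&(H<120)&(S>110)/(H>98)\&(H<112)\&(S>58)/" h.py; python3 - <<'E'
from h import *
cs={n:bot.read_camera(n) for n in('top','side')}
f=fitcup(cs,(.497,.036))
for p,o in zip(f,((.5285,.0442),(.525,.0435))):
    d=np.array(o)-p; print(d,np.hypot(*d),np.degrees(np.arctan2(d[1],d[0])))
E
```

```text
top cup [0.5013 0.0403] err 6.8 area 303.0
side cup [0.5    0.0416] err 56.3 area 409.0
[0.02717711 0.00387248] 0.027451619509465886 8.10951893446158
[0.02496616 0.00190089] 0.025038415962080132 4.3540164237015055
```

Emit:
{"name": "arm_command", "arguments": {
  "commands": [
    {"x":-20,"y":-23,"z":2,"az":-12,"hand":3},
    {"x":-20,"y":-23,"z":2,"az":-12,"hand":3},
    {"x":-20,"y":-23,"z":2,"az":-12,"hand":3},
    {"x":-20,"y":-23,"z":2,"az":-12,"hand":3},
    {"x":-41.6,"y":-47.8,"z":6.5,"az":-23.3,"hand":3},
    {"x":-41.6,"y":-47.8,"z":6.5,"az":-23.3,"hand":3},
    {"x":-41.6,"y":-47.8,"z":6.5,"az":-23.3,"hand":3},
    {"x":-41.6,"y":-47.8,"z":6.5,"az":-23.3,"hand":3},
    {"x":-41.6,"y":-47.8,"z":6.5,"az":-23.3,"hand":3},
    {"x":-41.6,"y":-47.8,"z":6.5,"az":-23.3,"hand":3},
    {"x":-41.6,"y":-47.8,"z":6.5,"az":-23.3,"hand":3},
    {"x":-41.6,"y":-47.8,"z":6.5,"az":-23.3,"hand":3},
    {"x":-41.6,"y":-47.8,"z":6.5,"az":-23.3,"hand":3},
    {"x":-41.6,"y":-47.8,"z":6.5,"az":-23.3,"hand":3},
    {"x":-41.6,"y":-47.8,"z":6.5,"az":-23.3,"hand":3}
  ]
}}

```text
schema error: expected keys ax, ay, az, x, y, z, hand
```

Emit:
{"name": "arm_command", "arguments": {
  "commands": [
    {"ax":0,"ay":0,"x":-20,"y":-23,"z":2,"az":-12,"hand":3},
    {"ax":0,"ay":0,"x":-20,"y":-23,"z":2,"az":-12,"hand":3},
    {"ax":0,"ay":0,"x":-20,"y":-23,"z":2,"az":-12,"hand":3},
    {"ax":0,"ay":0,"x":-20,"y":-23,"z":2,"az":-12,"hand":3},
    {"ax":0,"ay":0,"x":-41.6,"y":-47.8,"z":6.5,"az":-23.3,"hand":3},
    {"ax":0,"ay":0,"x":-41.6,"y":-47.8,"z":6.5,"az":-23.3,"hand":3},
    {"ax":0,"ay":0,"x":-41.6,"y":-47.8,"z":6.5,"az":-23.3,"hand":3},
    {"ax":0,"ay":0,"x":-41.6,"y":-47.8,"z":6.5,"az":-23.3,"hand":3},
    {"ax":0,"ay":0,"x":-41.6,"y":-47.8,"z":6.5,"az":-23.3,"hand":3},
    {"ax":0,"ay":0,"x":-41.6,"y":-47.8,"z":6.5,"az":-23.3,"hand":3},
    {"ax":0,"ay":0,"x":-41.6,"y":-47.8,"z":6.5,"az":-23.3,"hand":3},
    {"ax":0,"ay":0,"x":-41.6,"y":-47.8,"z":6.5,"az":-23.3,"hand":3},
    {"ax":0,"ay":0,"x":-41.6,"y":-47.8,"z":6.5,"az":-23.3,"hand":3},
    {"ax":0,"ay":0,"x":-41.6,"y":-47.8,"z":6.5,"az":-23.3,"hand":3}
  ]
}}

```text
t: 2.45
position: [0.4397, 0.0331, 0.1498]
eef_rot: [-0.071, 0.998, 0.0, 0.0]
contact_force: [0.1, 1.0, -0.7]
finger_gap: 0.318
```

Emit:
{"name": "arm_command", "arguments": {
  "commands": [
    {"ax":0,"ay":0,"az":0,"x":-0.8,"y":0,"z":5,"hand":3},
    {"ax":0,"ay":0,"az":0,"x":-0.8,"y":0,"z":8,"hand":3},
    {"ax":0,"ay":0,"az":0,"x":-0.8,"y":0,"z":10,"hand":3},
    {"ax":0,"ay":0,"az":0,"x":-0.8,"y":0,"z":10.3,"hand":3},
    {"ax":0,"ay":0,"az":0,"x":-0.8,"y":0,"z":10.3,"hand":3}
  ]
}}

```text
t: 3.08
position: [0.4481, 0.0337, 0.0471]
eef_rot: [-0.07, 0.998, 0.0, 0.0]
contact_force: [0.6, 0.3, 0.1]
finger_gap: 0.318
```

```bash
python3 - <<'E'
from h import *
cs={n:bot.read_camera(n) for n in('top','side')}
s=bot.get_state();print(s['position'],s['contact_force'])
f=[cv2.resize(cs[n]['img'][r:r+80,q:q+80],(400,400),interpolation=3) for n,r,q in(('top',160,335),('side',180,310))]
cv2.imwrite('pics/z1.png',np.hstack(f))
E
```

```text
[0.44829211 0.03350506 0.04746594] [ 0.62497551  0.54340635 -0.16529273]
```

View pics/z1.png

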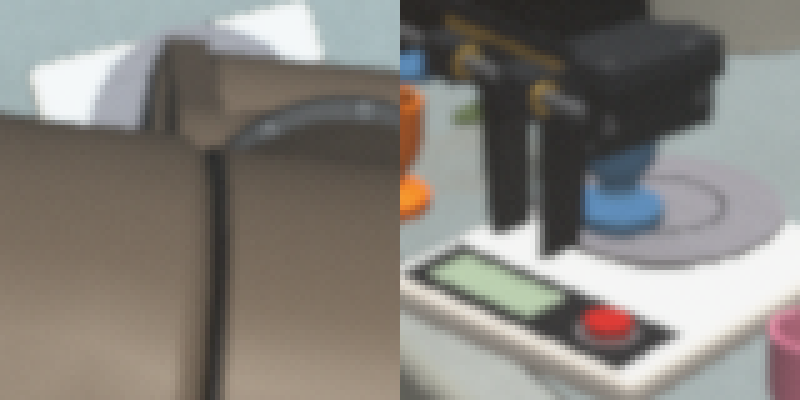

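Emit:
{"name": "arm_command", "arguments": {
  "commands": [
    {"ax":0,"ay":0,"az":0,"x":-1.2,"y":0,"z":0,"hand":3},
    {"ax":0,"ay":0,"az":0,"x":-1.8,"y":0,"z":0,"hand":3},
    {"ax":0,"ay":0,"az":0,"x":-2.1,"y":0,"z":0,"hand":3},
    {"ax":0,"ay":0,"az":0,"x":-2.3,"y":0,"z":0,"hand":3},
    {"ax":0,"ay":0,"az":0,"x":-2.5,"y":0,"z":0,"hand":3},
    {"ax":0,"ay":0,"az":0,"x":-2.7,"y":0,"z":0,"hand":3},
    {"ax":0,"ay":0,"az":0,"x":-2.9,"y":0,"z":0,"hand":3},
    {"ax":0,"ay":0,"az":0,"x":-3.1,"y":0,"z":0,"hand":3},
    {"ax":0,"ay":0,"az":0,"x":-3.3,"y":0,"z":0,"hand":3},
    {"ax":0,"ay":0,"az":0,"x":-3.5,"y":0,"z":0,"hand":3},
    {"ax":0,"ay":0,"az":0,"x":-3.7,"y":0,"z":0,"hand":3},
    {"ax":0,"ay":0,"az":0,"x":-3.9,"y":0,"z":0,"hand":3},
    {"ax":0,"ay":0,"az":0,"x":-4.0,"y":0,"z":0,"hand":3},
    {"ax":0,"ay":0,"az":0,"x":-4.0,"y":0,"z":0,"hand":3}
  ]
}}

```text
t: 4.92
position: [0.4876, 0.0389, 0.0466]
eef_rot: [-0.07, 0.998, 0.0, 0.0]
contact_force: [-0.6, 0.4, -0.3]
finger_gap: 0.314
```

```bash
python3 - <<'E'
from h import *
cs={n:bot.read_camera(n) for n in('side',)}
s=bot.get_state();print(s['position'],s['contact_force'])
c=cs['side'];i=c['img'].copy();a=np.linspace(0,6.283,60)
I=cv2.resize(i[190:240,320:400],(800,500),interpolation=3)
for (x,y,r) in((.5275,.0443,.032),(.5275,.0443,.062)):
    for t in a:
        R,Q=px(c,(x+r*np.cos(t),y+r*np.sin(t),.043)); cv2.circle(I,(int((Q-320+.5)*10),int((R-190+.5)*10)),1,(0,255,0),-1)
cv2.imwrite('pics/z2.png',I)
E
```

```text
[0.48761025 0.0388522  0.04662362] [ 0.85071287 -0.72377378 -1.5525746 ]
```

View pics/z2.png

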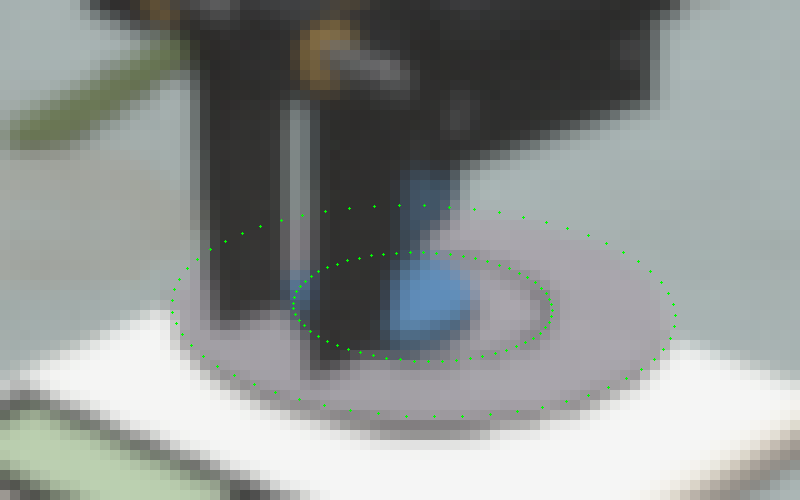

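Emit:
{"name": "arm_command", "arguments": {
  "commands": [
    {"ax":0,"ay":0,"az":0,"x":-0.2,"y":0,"z":0,"hand":3},
    {"ax":0,"ay":0,"az":0,"x":-0.4,"y":0,"z":0,"hand":3},
    {"ax":0,"ay":0,"az":0,"x":-0.6,"y":0,"z":0,"hand":3},
    {"ax":0,"ay":0,"az":0,"x":-0.8,"y":0,"z":0,"hand":3},
    {"ax":0,"ay":0,"az":0,"x":-1.0,"y":0,"z":0,"hand":3},
    {"ax":0,"ay":0,"az":0,"x":-1.2,"y":0,"z":0,"hand":3},
    {"ax":0,"ay":0,"az":0,"x":-1.3,"y":0,"z":0,"hand":3},
    {"ax":0,"ay":0,"az":0,"x":-1.3,"y":0,"z":0,"hand":3},
    {"ax":0,"ay":0,"az":0,"x":-1.0,"y":0,"z":0,"hand":3},
    {"ax":0,"ay":0,"az":0,"x":0,"y":0,"z":0,"hand":3},
    {"ax":0,"ay":0,"az":0,"x":3,"y":0,"z":0,"hand":3},
    {"ax":0,"ay":0,"az":0,"x":4.0,"y":0,"z":0,"hand":3},
    {"ax":0,"ay":0,"az":0,"x":4.0,"y":0,"z":-5,"hand":3},
    {"ax":0,"ay":0,"az":0,"x":4.0,"y":0,"z":-8,"hand":0},
    {"ax":0,"ay":0,"az":0,"x":4.0,"y":-6,"z":-8,"hand":0},
    {"ax":0,"ay":0,"az":0,"x":4.0,"y":-12,"z":-8,"hand":0},
    {"ax":0,"ay":0,"az":0,"x":4.0,"y":-18,"z":-8,"hand":0},
    {"ax":0,"ay":0,"az":0,"x":4.0,"y":-20,"z":-8,"hand":0},
    {"ax":0,"ay":0,"az":0,"x":4.0,"y":-20,"z":-8,"hand":0}
  ]
}}

```text
t: 7.35
position: [0.4758, -0.1654, 0.1264]
eef_rot: [-0.069, 0.998, 0.0, -0.0]
contact_force: [-0.2, -0.4, -0.7]
finger_gap: 0.005
```

```bash
python3 - <<'E'
from h import *
cs={n:bot.read_camera(n) for n in('top','side')}
s=bot.get_state();print(s['position'],s['eef_rot'],s['contact_force'],s['finger_gap'])
fitcup(cs,(.528,.044))
f=[cv2.resize(cs[n]['img'][r:r+80,q:q+80],(400,400),interpolation=3) for n,r,q in(('top',160,335),('side',180,310))]
cv2.imwrite('pics/z3.png',np.hstack(f))
E
```

```text
[ 0.47550787 -0.16369834  0.1265049 ] [-7.00288280e-02  9.97544889e-01  2.98916605e-04 -2.61909617e-04] [-0.10780614 -0.36131779 -0.14153107] 0.004544057231443734
top cup [0.5291 0.0437] err 10.4 area 301.0
side cup [0.5276 0.0467] err 58.2 area 395.0
```

View pics/z3.png

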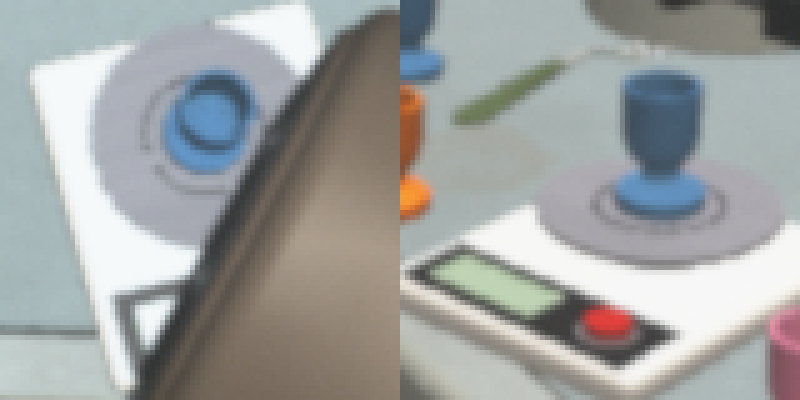

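Emit:
{"name": "arm_command", "arguments": {
  "commands": [
    {"ax":0,"ay":0,"az":0,"x":0.3,"y":6,"z":0,"hand":0},
    {"ax":0,"ay":0,"az":0,"x":0.3,"y":12,"z":2,"hand":0},
    {"ax":0,"ay":0,"az":0,"x":0.3,"y":14.1,"z":5,"hand":0},
    {"ax":0,"ay":0,"az":0,"x":0.3,"y":14.1,"z":8,"hand":0},
    {"ax":0,"ay":0,"az":0,"x":0.3,"y":14.1,"z":8.5,"hand":0},
    {"ax":0,"ay":0,"az":0,"x":0.3,"y":14.1,"z":8.5,"hand":0},
    {"ax":0,"ay":0,"az":0,"x":0.3,"y":14.1,"z":8.5,"hand":0}
  ]
}}

```text
t: 8.32
position: [0.4536, -0.0256, 0.0426]
eef_rot: [-0.07, 0.998, -0.0, 0.001]
contact_force: [1.0, -0.3, -0.3]
finger_gap: 0.009
```

```bash
python3 - <<'E'
from h import *
c=bot.read_camera('side')
s=bot.get_state();print(s['position'],s['contact_force'])
cv2.imwrite('pics/z4.png',cv2.resize(c['img'][200:270,310:410],(800,560),interpolation=3))
E
```

```text
[ 0.45358976 -0.02569529  0.04251258] [ 0.88341333  0.96554039 -0.57233412]
```

View pics/z4.png

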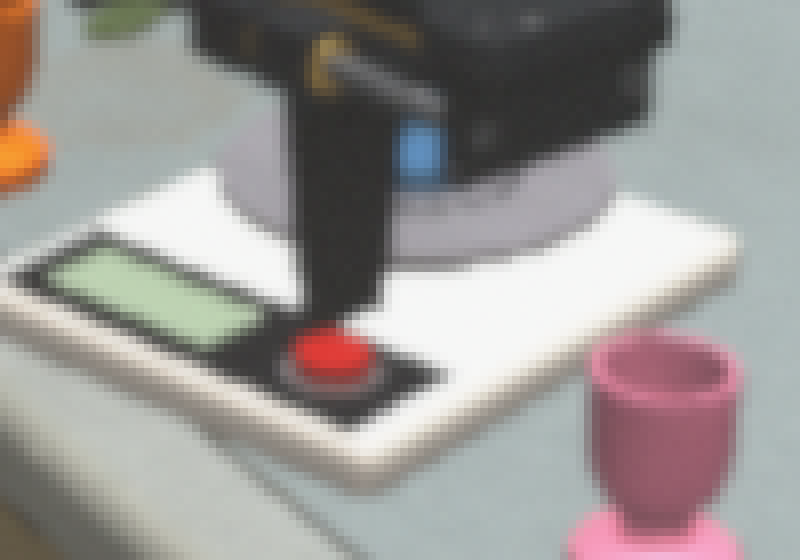

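Emit:
{"name": "arm_command", "arguments": {
  "commands": [
    {"ax":0,"ay":0,"az":0,"x":0,"y":0,"z":0.7,"hand":0},
    {"ax":0,"ay":0,"az":0,"x":0,"y":0,"z":1.1,"hand":0},
    {"ax":0,"ay":0,"az":0,"x":0,"y":0,"z":1.3,"hand":0},
    {"ax":0,"ay":0,"az":0,"x":0,"y":0,"z":1.45,"hand":0},
    {"ax":0,"ay":0,"az":0,"x":0,"y":0,"z":1.6,"hand":0},
    {"ax":0,"ay":0,"az":0,"x":0,"y":0,"z":1.65,"hand":0},
    {"ax":0,"ay":0,"az":0,"x":0,"y":0,"z":1.65,"hand":0}
  ]
}}

```text
t: 9.25
position: [0.4533, -0.0257, 0.0266]
eef_rot: [-0.07, 0.998, -0.0, 0.001]
contact_force: [-5.7, -1.2, 31.5]
finger_gap: 0.005
```

Emit:
{"name": "arm_command", "arguments": {
  "commands": [
    {"ax":0,"ay":0,"az":0,"x":0,"y":0,"z":-0.5,"hand":0},
    {"ax":0,"ay":0,"az":0,"x":0,"y":0,"z":-2,"hand":0},
    {"ax":0,"ay":0,"az":0,"x":0,"y":0,"z":-6,"hand":0},
    {"ax":0,"ay":0,"az":0,"x":0,"y":0,"z":-10,"hand":0},
    {"ax":0,"ay":0,"az":0,"x":0,"y":-6,"z":-12,"hand":0},
    {"ax":0,"ay":0,"az":0,"x":0,"y":-12,"z":-12,"hand":0},
    {"ax":0,"ay":0,"az":0,"x":0,"y":-18,"z":-12,"hand":0},
    {"ax":0,"ay":0,"az":0,"x":0,"y":-24,"z":-12,"hand":0},
    {"ax":0,"ay":0,"az":0,"x":0,"y":-28,"z":-12,"hand":0},
    {"ax":0,"ay":0,"az":0,"x":0,"y":-28,"z":-12,"hand":0},
    {"ax":0,"ay":0,"az":0,"x":0,"y":-28,"z":-12,"hand":0}
  ]
}}

```text
t: 10.62
position: [0.4918, -0.302, 0.1447]
eef_rot: [-0.07, 0.998, 0.001, -0.0]
contact_force: [-0.1, -0.1, -0.8]
finger_gap: 0.005
```

```bash
python3 - <<'E'
from h import *
cs={n:bot.read_camera(n) for n in('top','side')}
s=bot.get_state();print(s['position'],s['contact_force'])
fitcup(cs,(.528,.044))
f=[cv2.resize(cs[n]['img'][r:r+80,q:q+80],(400,400),interpolation=3) for n,r,q in(('top',160,335),('side',180,310))]
cv2.imwrite('pics/z5.png',np.hstack(f))
E
```

```text
[ 0.4921142  -0.30157144  0.14509558] [-0.28737037  0.01509776 -0.01705309]
top cup [0.5291 0.0438] err 11.2 area 299.0
side cup [0.5279 0.0466] err 58.0 area 391.0
```

View pics/z5.png

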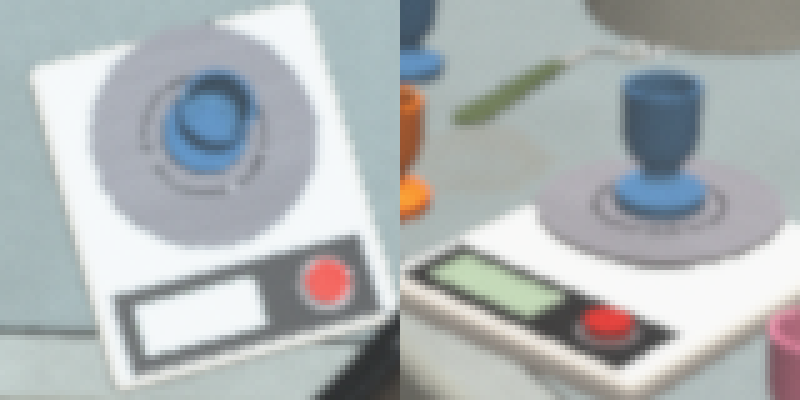

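```bash
python3 -c "
from plant import bot
print(bot.job_done())"
```

```text
the job is handed in; nothing more can be done
None
```

The egg cup now stands upright inside the dark ring, and after that I pressed the tare button and let it come back up. The job was handed in at about 11 s of the 51 s allowed.

- **Cup:** I slid it about 27 mm with two slightly opened fingertips, about 4 mm above the pan. In the last pictures the ring shows clear of the foot everywhere it can be seen. The top camera puts the cup within about 1 mm of the pan centre.
- **Button:** I pressed it with shut fingers until the tip was at z = 26.6 mm, below the 27 mm of a fully pressed button. The wrist force was 31.5 N, well past the 4 N the button needs. In the last pictures it is up again.
- **Clearance:** the arm is clear of everything, with force readings near zero. Nothing in the pictures or force readings suggests that the spare cups or the bowl of eggs were touched. I did not measure their positions again, and the bowl was outside the last crops.

**Disagreement:** the side camera's cup position was about 3 mm off the top camera's sideways. I trusted it less because its fit was poor. The foot has 9 mm of margin inside the ring, so it doesn't change the result.

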